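# Pack a keyed-alike lock order into its fitted tray

### The arm

A 6-joint arm with a two-finger parallel gripper is mounted at the origin on a cart in front of the work surface, level with it; the furniture and walls round the work are solid. World frame = base frame: x ahead of the robot, y to its left, z up, the work surface at z = 0. Lengths are in m, angles in rad, forces in N, time in s.
With the tool pointing down it reaches from about 0.225 to 0.875 m from the base axis. Payload 3.4 kg.
Tool frame: the origin (TCP) lies at the very end of the fingers, on their centre line; the grasp point (between the pads) lies 19 mm behind it; z points along the fingers, y is the line along which they close (so a half turn about z gives the same grasp; the last joint's range is limited). The gripper opens to 85 mm and grips with 20 to 120 N. Pads are 22 mm wide; open, the fingers measure 114 mm over their backs; the gripper's body (76 mm by 85 mm) begins 54 mm behind the grasp point. The pads swing forward as they close: fully open they stand 13 mm farther back than shut.
Start: joints at [-1.445, 0.276, 1.505, -0, 1.361, -0.121], TCP at [0.14, -0.558, 0.231] pointing down, gripper open.
Joint ranges: [-2.89, 2.89], [-0.75, 2.08], [0.22, 2.7], [-1.18, 4.32], [0.11, 2.71], [-2.7, 2.7]. Speed limits (rad/s): [2.57, 2.57, 3.14, 3.14, 3.14, 3.14].

### API

Orientations are given as a unit quaternion [w, x, y, z].
In Python, from rig import get_state, optics, sign_off gives the robot as it stands.
- The arm moves only by the tool send_rows, never from a script. Its argument "increments" is a list of rows, each an object with "gripper": the gripper's target within -1 to 1 (shut at 1, half-way at 0, fully open at -1); "linear": the shift along the world's x, y, z in m, a list of three; "delta_rot": the turn, a rotation vector about the world's x, y, z in rad, a list of three. In form: [{"gripper": gripper, "linear": [dx, dy, dz], "delta_rot": [rx, ry, rz]}, ...]. A call has 1 to 8 rows; each row is the pose to reach, as a shift and turn from the pose commanded when the call began; what a row does not reach only later rows make up. A row lasts 1/10 s, in which the tool goes at most 50 mm and 8.59 degrees, less where a joint would pass 70% of its speed; a pose out of reach is approached as far as the arm can. A call with a gripper value outside its range is refused whole. The fingers move at their own pace and stop on an object; "newtons" is the grip in N (left out, the last holds). Time passes only in rows, so rows that repeat a pose let the fingers close. It gives the time, the measured TCP pose, the force, the opening and the grip force at its end, in the units of the state.
- get_state(): the state, without advancing time (a new reading comes with each control period).
- optics.get_image(name): name is "scene" or "top" or "wrist"; returns a dict with "pixels" (384x512x3 uint8, blue, green, red), "K" (3x3 intrinsics, pixels), "rvec" (rotation vector, rad) and "tvec" (3), from world to camera coordinates, as OpenCV has them; the wrist camera has in their place "T_tool_cam" (4x4, takes a point from camera to tool coordinates, whose origin is the TCP and whose axes are the flange's). Camera axes: x right, y down, z forward; pixel columns grow to the right and rows downward; lengths in m; the calibration is good to about 2 mm. A picture is of the moment at which its call begins: read the wrist's pose just before it. There is no depth.
- sign_off(): hands the job in; it is judged then, once.
The state is a dict: "clock": time; "qpos": joint angles; "qd": joint speeds; "effort": joint torques, N m; "position": TCP position; "ee_rot": TCP orientation; "contact_force": force on the tool from outside, world axes, zero at the start; "moment": the same for the moment, N m; "width": finger opening in m; "gripper_force": force on a finger pad.
Only numpy, scipy, OpenCV 4.12 (cv2) and the standard library are available. Lean on these libraries where they do the work, as an engineer would, in place of code of your own. Each camera call takes 0.05 s, during which the arm holds its last target. There are 200 camera calls.

### The job

Pack the customer's keyed-alike set into the tray: the long double cylinder, the middle-length double cylinder, the short half cylinder and the short-shackle padlock, each seated right down in the pocket made for its length and shape, the cylinders standing round side up and the padlock lying flat. The cylinder with the thumb-turn and the long-shackle padlock belong to another job: leave them where they are.

Things in the scene. Friction and masses are not known exactly. Their poses are not given: they have to be found in the camera images.
- long_cylinder_mid (a point): Brass euro-profile lock cylinder standing on the flat foot of its narrow web, round barrel up; 17 mm wide across the barrel (own y), web 10 mm wide, 31 mm tall, 101 mm long: the longest, two equal halves with a keyway at both ends and a steel cam in an 11 mm gap in the middle. Point: its centre, 15.5 mm above its foot. Own x runs along its length, z up. 0.26 kg.
- mid_cylinder_mid (a point): Brass euro-profile lock cylinder standing on the flat foot of its narrow web, round barrel up; 17 mm wide across the barrel (own y), web 10 mm wide, 31 mm tall, 71 mm long: two equal halves with a 12 mm gap between them (at the gap only a low bridge 12 mm tall), no knob at either end. Point: its centre, 15.5 mm above its foot. Own x runs along its length, z up. 0.19 kg.
- half_cylinder_mid (a point): Brass euro-profile lock cylinder standing on the flat foot of its narrow web, round barrel up; 17 mm wide across the barrel (own y), web 10 mm wide, 31 mm tall, 45 mm long: the shortest, a single 30 mm half with a keyway, a steel cam 11 mm long and a 4 mm stub. Point: its centre, 15.5 mm above its foot. Own x runs along its length, z up. 0.12 kg.
- padlock_mid (a point): Brass padlock lying flat with a short shackle: 66 mm overall along own x, 42 mm wide (own y), 19 mm thick. The 36 mm long body block spans own x from -33 to +3 mm; the shackle (36 mm wide, 7 mm thick) spans +3 to +33 mm. Point: centre of the whole outline, half-way up (9.5 mm). z up. 0.24 kg. It may lie either way round in its pocket.
- thumbturn_cylinder_mid (a point): Brass euro-profile lock cylinder standing on the flat foot of its narrow web, round barrel up; 17 mm wide across the barrel (own y), web 10 mm wide, 31 mm tall, 91 mm overall: a 71 mm double body with a steel thumb-turn knob, 25 mm wide, sticking out 20 mm at its +x end. Does not belong to the set. Point: its centre, 15.5 mm above its foot. Own x runs along its length, z up.
- long_shackle_padlock_mid (a point): Brass padlock lying flat with a long thin shackle: 100 mm overall along own x, 42 mm wide, 19 mm thick; body block from -50 to -14 mm. Does not belong to the set. Point: centre of the whole outline, half-way up (9.5 mm). z up.
- inset_long_floor (a point): Grey inset, one of four side by side (60 mm pitch, order varies) in a low steel tray; fixed, 125 x 59 mm, with the longest slot, 113 x 24 mm, for the long cylinder. Pocket 10 mm deep; a 44 mm wide finger trough across the middle of all insets is cut to 4 mm above the pocket floor. Point: centre of pocket floor, 12 mm above the bench (inset top 22 mm, tray rim 19 mm). Own x along the pocket, z up.
- inset_mid_floor (a point): Grey inset, one of four side by side (60 mm pitch, order varies) in a low steel tray; fixed, 125 x 59 mm, with the middle slot, 83 x 24 mm, for the middle-length cylinder. Pocket 10 mm deep; a 44 mm wide finger trough across the middle of all insets is cut to 4 mm above the pocket floor. Point: centre of pocket floor, 12 mm above the bench (inset top 22 mm, tray rim 19 mm). Own x along the pocket, z up.
- inset_short_floor (a point): Grey inset, one of four side by side (60 mm pitch, order varies) in a low steel tray; fixed, 125 x 59 mm, with the shortest slot, 57 x 24 mm, for the half cylinder. Pocket 10 mm deep; a 44 mm wide finger trough across the middle of all insets is cut to 4 mm above the pocket floor. Point: centre of pocket floor, 12 mm above the bench (inset top 22 mm, tray rim 19 mm). Own x along the pocket, z up.
- inset_wide_floor (a point): Grey inset, one of four side by side (60 mm pitch, order varies) in a low steel tray; fixed, 125 x 59 mm, with the wide pocket, 78 x 50 mm, for the padlock. Pocket 10 mm deep; a 44 mm wide finger trough across the middle of all insets is cut to 4 mm above the pocket floor. Point: centre of pocket floor, 12 mm above the bench (inset top 22 mm, tray rim 19 mm). Own x along the pocket, z up.
Things that resemble listed ones, but are neither listed nor needed, are in the scene too. What is shaped like the part that bears mid_cylinder_mid but purple or red is not meant. What is shaped like the part that bears padlock_mid but red is not meant.

How it is judged:
By the outcome, as a careful person would: the job done as asked, in the order asked, and still so for the second after the job is handed in, with the robot touching nothing.
It also fails if it takes over 104 s, if anything falls off the work surface, if the arm or the gripper's body presses on something with over 40 N, if the wrist force passes 120 N, or if a joint passes its speed limit or range.

## Working session

There is one attempt and no reset: what is moved stays moved. The work goes in short steps, Python scripts to look and compute and a tool call to move; the robot and the scene stay as the last step left them, time stands still between calls to the robot, and variables do not carry over. Pictures are saved under pics/ and viewed, at most 14 in all, crops included, and the job is handed in when it is done.

Besides the shell and the picture viewer there is one more tool, called after "Request:" in YAML: its name, and indented under it one key for each argument. send_rows: Moves the arm, as the interface text tells. Its arguments: {"type":"object","properties":{"increments":{"type":"array"},"newtons":{"type":"number"}},"required":["increments"]}

```bash
mkdir -p pics; cat > h.py <<'E'
import numpy as np,cv2
from rig import get_state,optics
def cam(n):
    d=optics.get_image(n)
    if n!='wrist': d['R']=cv2.Rodrigues(np.array(d['rvec'],float))[0]; d['t']=np.array(d['tvec'],float).ravel()
    return d
def wcam(s,d):
    w,x,y,z=s['ee_rot']
    from scipy.spatial.transform import Rotation as Ro
    T=np.eye(4);T[:3,:3]=Ro.from_quat([x,y,z,w]).as_matrix();T[:3,3]=s['position']
    M=np.linalg.inv(T@np.array(d['T_tool_cam'])); d['R']=M[:3,:3]; d['t']=M[:3,3]; return d
def ray(d,uv,z):
    u=np.linalg.inv(d['K'])@np.array([uv[0],uv[1],1.]); r=d['R'].T@u; c=-d['R'].T@d['t']
    return c+r*(z-c[2])/r[2]
def proj(d,p):
    q=np.array(d['K'])@(d['R']@np.array(p)+d['t']); return q[:2]/q[2]
E
python3 - <<'E'
from h import *
s=get_state();print(s['clock'],s['position'],s['ee_rot'],s['width'])
for n in ['scene','top']:
    d=cam(n); print(n,d['K'],(-d['R'].T@d['t']),d['R'][2]); cv2.imwrite(f'pics/{n}0.png',d['pixels']); 
    cv2.imwrite(f'pics/{n}0b.png',cv2.resize(d['pixels'],(800,600),interpolation=cv2.INTER_CUBIC))
E
```

```text
0.0 [ 0.14039842 -0.55705482  0.23042721] [-9.21711464e-04  9.92397582e-01  1.23069859e-01  3.06815204e-06] 0.08519488587406933
scene [[409.06003522   0.         253.44341533]
 [  0.         409.06003522 190.88824259]
 [  0.           0.           1.        ]] [-0.12770317  0.59229576  1.04550582] [ 0.48490084 -0.47659784 -0.73329781]
top [[428.32676686   0.         252.32332194]
 [  0.         428.32676686 196.29197148]
 [  0.           0.           1.        ]] [ 0.28596028 -0.03907479  1.27333825] [ 0.21052129 -0.02205111 -0.97734054]
```

View pics/top0b.png

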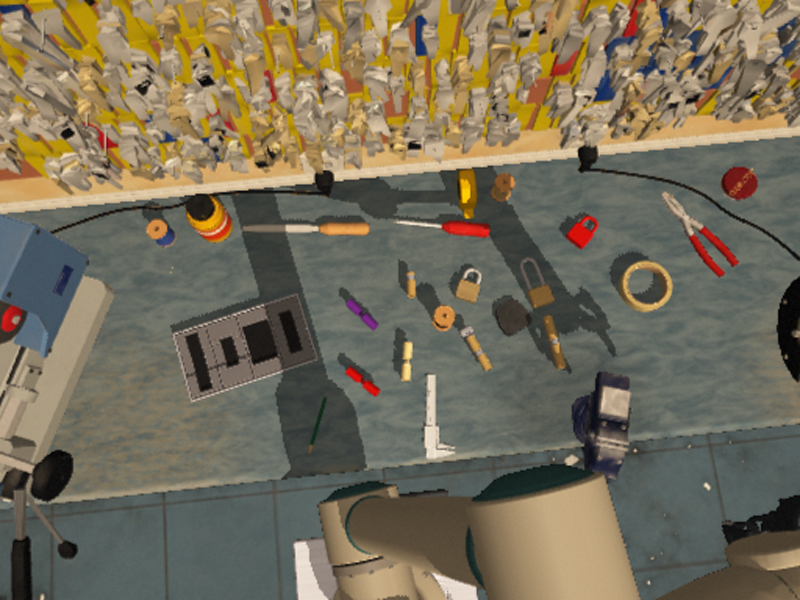

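View pics/scene0b.png

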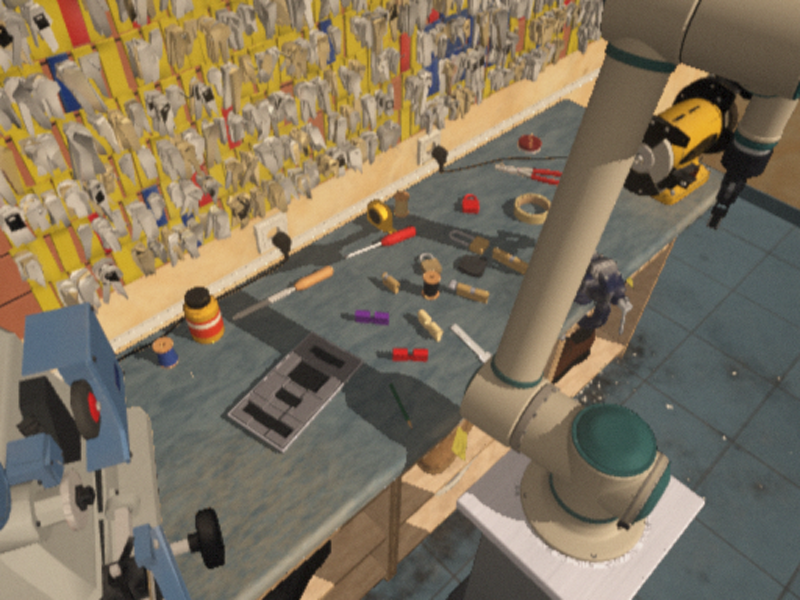

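The top view (800x600) shows these candidates:
- **Long cylinder:** (555,343).
- **Thumb-turn cylinder:** (476,348), knob end at about (467,332).
- **Mid cylinder:** brass at (405,360). The look-alikes are purple at (361,311) and red at (362,380).
- **Half cylinder:** (410,283).
- **Short padlock:** (468,285). The long-shackle one is at (537,285) and the red one at (583,231).
- **Tray:** (245,347), slots left to right long (198,362), short (229,351), wide (259,340), mid (289,331).

Next is a close crop and a first measurement.

```bash
python3 - <<'E'
from h import *
d=cam('top'); im=d['pixels']
cv2.imwrite('pics/crop1.png',cv2.resize(im[160:250,205:385],(800,400),interpolation=cv2.INTER_CUBIC))
hsv=cv2.cvtColor(im,cv2.COLOR_BGR2HSV)
m=cv2.inRange(hsv,(12,70,100),(32,255,255)); m[:158]=0;m[250:]=0;m[:,:200]=0;m[:,400:]=0
n,l,st,c=cv2.connectedComponentsWithStats(m)
for i in range(1,n):
    if st[i,4]<25: continue
    ys,xs=np.where(l==i); r=cv2.minAreaRect(np.c_[xs,ys].astype(np.float32))
    z=0.025
    P=np.array([ray(d,p,z)[:2] for p in cv2.boxPoints(r)]); 
    e1,e2=P[1]-P[0],P[2]-P[1]; L,W=(e1,e2) if np.hypot(*e1)>np.hypot(*e2) else (e2,e1)
    print(np.round(c[i],1),st[i,4],'xy',np.round(P.mean(0),3),'LW',np.round([np.hypot(*L),np.hypot(*W)],3),'ang',round(np.degrees(np.arctan2(L[1],L[0])))%180)
for nme,p in dict(long=(198,362),short=(229,351),wide=(259,340),mid=(289,331)).items(): print(nme,np.round(ray(d,(p[0]*.64,p[1]*.64),.012),3))
for nme,p in dict(trayTL=(173,332),TR=(298,294),BR=(318,359),BL=(191,401)).items(): print(nme,np.round(ray(d,(p[0]*.64,p[1]*.64),.019),3))
E
```

```text
[263.  184.1] 60 xy [ 0.589 -0.101] LW [0.037 0.015] ang 174
[298.9 185.9] 176 xy [ 0.573 -0.209] LW [0.041 0.04 ] ang 65
[346.1 189.1] 153 xy [ 0.549 -0.349] LW [0.042 0.035] ang 103
[283.6 202.9] 193 xy [ 0.525 -0.159] LW [0.049 0.042] ang 173
[352.  209.6] 80 xy [ 0.485 -0.357] LW [0.046 0.017] ang 4
[302.9 219.2] 65 xy [ 0.471 -0.208] LW [0.034 0.017] ang 22
[260.  230.9] 142 xy [ 0.45  -0.079] LW [0.074 0.017] ang 170
[357.3 227.5] 89 xy [ 0.429 -0.364] LW [0.048 0.018] ang 3
[310.  231.3] 65 xy [ 0.433 -0.224] LW [0.032 0.017] ang 24
long [0.489 0.313 0.012]
short [0.504 0.254 0.012]
wide [0.519 0.196 0.012]
mid [0.531 0.138 0.012]
trayTL [0.55  0.356 0.019]
TR [0.6   0.114 0.019]
BR [0.471 0.086 0.019]
BL [0.416 0.327 0.019]
```

View pics/crop1.png

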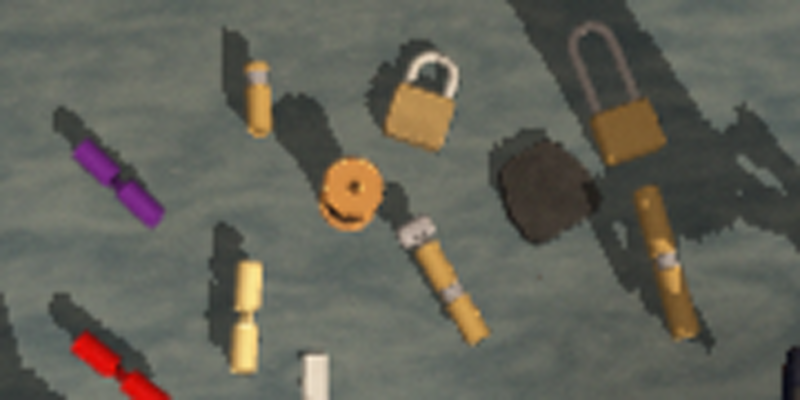

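The crop confirms the choice:
- **Brass mid cylinder:** bare gap, no knob, at crop (246,318).
- **Long cylinder:** steel cam, crop (668,262).
- **Half cylinder:** crop (258,100).
- **Short-shackle padlock:** crop (425,105).
- **Not to be touched:** the thumb-turn (crop 440,285) and the long-shackle padlock (crop 620,100).

I'm moving over the long cylinder for a wrist view.

Request:
send_rows:
  increments:
    - {"gripper": -1,"linear": [0.04,0.025,0.01],"delta_rot": [0,0,0]}
    - {"gripper": -1,"linear": [0.08,0.05,0.02],"delta_rot": [0,0,-0.05]}
    - {"gripper": -1,"linear": [0.12,0.075,0.02],"delta_rot": [0,0,-0.14]}
    - {"gripper": -1,"linear": [0.16,0.1,0.02],"delta_rot": [0,0,-0.14]}
    - {"gripper": -1,"linear": [0.2,0.125,0.02],"delta_rot": [0,0,-0.14]}
    - {"gripper": -1,"linear": [0.24,0.16,0.02],"delta_rot": [0,0,-0.14]}
    - {"gripper": -1,"linear": [0.28,0.197,0.02],"delta_rot": [0,0,-0.14]}
    - {"gripper": -1,"linear": [0.28,0.197,0.02],"delta_rot": [0,0,-0.14]}

```text
clock: 0.95
position: [0.4238, -0.3564, 0.251]
ee_rot: [-0.001, 0.998, 0.056, 0.001]
contact_force: [-1.0, -0.4, 1.0]
width: 0.0854
gripper_force: 0.0
```

```bash
python3 - <<'E'
from h import *
s=get_state();d=wcam(s,cam('wrist'));print(s['clock'],s['position'],s['ee_rot'],s['qpos'],np.linalg.norm(s['qd']),np.round(d['T_tool_cam'],3),d['K'][0,0])
cv2.imwrite('pics/w1.png',d['pixels']); np.savez('w1.npz',R=d['R'],t=d['t'],K=d['K'])
E
```

```text
0.95 [ 0.42381817 -0.35639417  0.25102932] [-1.31729306e-03  9.98421201e-01  5.61480720e-02  8.73885331e-04] [-0.82685851  0.2336298   1.51481691  0.00307073  1.39407293  0.63104119] 0.14480552712348782 [[ 0.001 -0.953 -0.304  0.078]
 [ 1.     0.001 -0.     0.001]
 [ 0.    -0.304  0.953 -0.142]
 [ 0.     0.     0.     1.   ]] 305.9714945931235
```

View pics/w1.png

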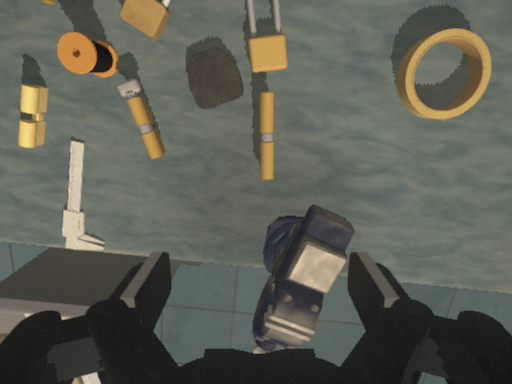

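The long cylinder is at (267,136) in the wrist view, with its cam at (267,133). The long-shackle padlock body is beyond it at (268,52). A blue tool lies at (300,280), nearer the robot.

```bash
cat >> h.py <<'E'
def blobs(d,lo=(12,70,70),hi=(34,255,255),close=5,mn=150,z=.0225):
    hsv=cv2.cvtColor(d['pixels'],cv2.COLOR_BGR2HSV); m=cv2.inRange(hsv,lo,hi)
    m=cv2.morphologyEx(m,cv2.MORPH_CLOSE,np.ones((close,close),np.uint8))
    n,l,st,c=cv2.connectedComponentsWithStats(m)
    for i in range(1,n):
        if st[i,4]<mn: continue
        ys,xs=np.where(l==i); r=cv2.minAreaRect(np.array([ray(d,p,z)[:2]*1000 for p in zip(xs,ys)],np.float32))
        P=cv2.boxPoints(r); e1,e2=P[1]-P[0],P[2]-P[1]
        L=e1 if np.hypot(*e1)>np.hypot(*e2) else e2; a=np.degrees(np.arctan2(L[1],L[0]))
        print(np.round(c[i]),st[i,4],'xy',np.round(r[0],1),'size',np.round(sorted(r[1]),1),'ang',round((a+90)%180-90,1))
E
python3 - <<'E'
from h import *
d=dict(np.load('w1.npz'));d['pixels']=cv2.imread('pics/w1.png')
blobs(d,close=11)
print(proj(d,[.4238,-.3564,0]))
for z in (0,.06): print('blue',[np.round(ray(d,p,z),3) for p in [(320,205),(350,240),(268,245)]])
E
```

```text
[146.  16.] 1397 xy [ 576.5 -215.8] size [39.3 48.1] ang 65.6
[446.  73.] 4062 xy [ 549.  -551.9] size [ 95.9 104.5] ang -62.5
[84. 54.] 1858 xy [ 526.3 -153. ] size [43.8 67.2] ang 85.2
[268.  53.] 1344 xy [ 550.8 -351.6] size [36.7 41.6] ang -76.7
[ 32. 115.] 1649 xy [450.9 -84.1] size [30.6 78. ] ang -9.9
[266. 134.] 1268 xy [ 459.5 -361. ] size [ 17.4 104.1] ang 6.6
[146. 126.] 1111 xy [ 454.  -218.5] size [22.2 73.7] ang 23.5
[259.127273   161.97731213]
blue [array([ 0.374, -0.445,  0.   ]), array([ 0.327, -0.497,  0.   ]), array([ 0.306, -0.382,  0.   ])]
blue [array([ 0.394, -0.431,  0.06 ]), array([ 0.354, -0.474,  0.06 ]), array([ 0.336, -0.377,  0.06 ])]
```

Request:
send_rows:
  increments:
    - {"gripper": 0,"linear": [0.02,-0.001,-0.03],"delta_rot": [0,0,0]}
    - {"gripper": 0,"linear": [0.039,-0.001,-0.07],"delta_rot": [0,0,0]}
    - {"gripper": 0,"linear": [0.039,-0.001,-0.11],"delta_rot": [0,0,0]}
    - {"gripper": 0,"linear": [0.039,-0.001,-0.15],"delta_rot": [0,0,0]}
    - {"gripper": 0,"linear": [0.039,-0.001,-0.17],"delta_rot": [0,0,0]}
    - {"gripper": 0,"linear": [0.039,-0.001,-0.17],"delta_rot": [0,0,0]}
    - {"gripper": 0,"linear": [0.039,-0.001,-0.17],"delta_rot": [0,0,0]}

```text
clock: 1.7
position: [0.459, -0.3628, 0.0815]
ee_rot: [0.0, 0.999, 0.053, -0.0]
contact_force: [-0.1, 0.8, -0.9]
width: 0.0429
gripper_force: 0.0
```

```bash
python3 - <<'E'
from h import *
s=get_state();d=wcam(s,cam('wrist'));print(s['clock'],s['position'],s['ee_rot'],np.linalg.norm(s['qd']))
blobs(d,close=11,mn=300)
cv2.imwrite('pics/w2.png',d['pixels']); np.savez('w2.npz',R=d['R'],t=d['t'],K=d['K'])
E
```

```text
1.7 [ 0.45901544 -0.36275201  0.08154047] [ 2.22439028e-04  9.98602735e-01  5.28442052e-02 -1.36823807e-04] 0.04209936479729776
[42. 20.] 3008 xy [ 564.2 -224.2] size [25.6 48.9] ang -83.9
[257.  72.] 4050 xy [ 551.7 -351.8] size [35.4 40.7] ang -76.6
[497. 118.] 3086 xy [ 538.3 -505.9] size [22.4 75.2] ang 20.2
[256. 208.] 3301 xy [ 458.2 -361.6] size [ 17.6 109.2] ang 7.4
[ 53. 196.] 4052 xy [ 454.4 -221.7] size [31.4 74.5] ang 23.5
```

View pics/w2.png

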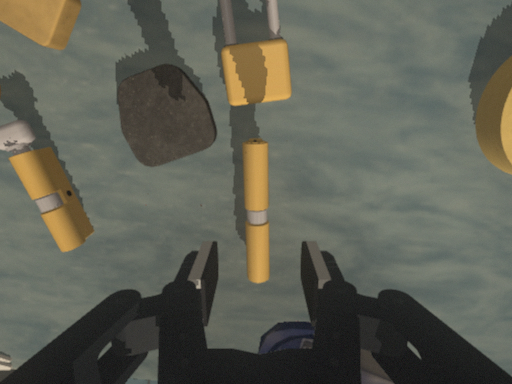

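The wrist view shows the long cylinder between the fingers (centre at about (257,212), cam at (257,217)), well aligned. I'm descending to grip it.

Request:
send_rows:
  increments:
    - {"gripper": 0,"linear": [0.001,0.001,-0.03],"delta_rot": [0,0,0.02]}
    - {"gripper": 0,"linear": [0.001,0.001,-0.055],"delta_rot": [0,0,0.02]}
    - {"gripper": 0,"linear": [0.001,0.001,-0.072],"delta_rot": [0,0,0.02]}
    - {"gripper": 0,"linear": [0.001,0.001,-0.075],"delta_rot": [0,0,0.02]}
    - {"gripper": 0.3,"linear": [0.001,0.001,-0.075],"delta_rot": [0,0,0.02]}
    - {"gripper": 1,"linear": [0.001,0.001,-0.075],"delta_rot": [0,0,0.02]}
    - {"gripper": 1,"linear": [0.001,0.001,-0.075],"delta_rot": [0,0,0.02]}
    - {"gripper": 1,"linear": [0.001,0.001,-0.075],"delta_rot": [0,0,0.02]}
  newtons: 50

```text
clock: 2.55
position: [0.4615, -0.3617, 0.0082]
ee_rot: [0.001, 0.998, 0.063, 0.001]
contact_force: [-1.3, 0.3, 6.5]
width: 0.0151
gripper_force: 48.8
```

```bash
python3 - <<'E'
from h import *
s=get_state();print(s['clock'],s['position'],s['ee_rot'],s['width'],s['gripper_force'],s['contact_force'],s['qpos'])
E
```

```text
2.55 [ 0.46146458 -0.36169988  0.00818157] [0.0014855  0.99798583 0.06340925 0.00116173] 0.01509141836390915 48.84654253721237 [-1.28053415  0.28655964  6.50393086] [-7.83290033e-01  4.94331299e-01  1.77986418e+00 -2.99271494e-04
  8.63632422e-01  6.60796434e-01]
```

Request:
send_rows:
  increments:
    - {"gripper": 1,"linear": [0,0,0.02],"delta_rot": [0,0,0]}
    - {"gripper": 1,"linear": [0,0,0.06],"delta_rot": [0,0,0]}
    - {"gripper": 1,"linear": [0,0,0.1],"delta_rot": [0,0,0]}
    - {"gripper": 1,"linear": [-0.01,0.02,0.14],"delta_rot": [0,0,0]}
    - {"gripper": 1,"linear": [-0.02,0.05,0.18],"delta_rot": [0,0,0]}
    - {"gripper": 1,"linear": [-0.03,0.085,0.21],"delta_rot": [0,0,0]}
    - {"gripper": 1,"linear": [-0.04,0.125,0.23],"delta_rot": [0,0,0]}
    - {"gripper": 1,"linear": [-0.05,0.165,0.24],"delta_rot": [0,0,0]}

```text
clock: 3.35
position: [0.4104, -0.1946, 0.2485]
ee_rot: [0.001, 0.998, 0.063, 0.002]
contact_force: [0.7, 0.9, -2.4]
width: 0.0146
gripper_force: 49.1
```

Request:
send_rows:
  increments:
    - {"gripper": 1,"linear": [0,0.045,0],"delta_rot": [0,0,0]}
    - {"gripper": 1,"linear": [0,0.09,0],"delta_rot": [0,0,0]}
    - {"gripper": 1,"linear": [0,0.135,0],"delta_rot": [0,0,0.03]}
    - {"gripper": 1,"linear": [0,0.18,0],"delta_rot": [0,0,0.06]}
    - {"gripper": 1,"linear": [0,0.225,0],"delta_rot": [0,0,0.08]}
    - {"gripper": 1,"linear": [0,0.27,0],"delta_rot": [0,0,0.08]}
    - {"gripper": 1,"linear": [0,0.315,0],"delta_rot": [0,0,0.08]}
    - {"gripper": 1,"linear": [0,0.36,0],"delta_rot": [0,0,0.08]}

```text
clock: 4.15
position: [0.4096, 0.1661, 0.2464]
ee_rot: [0.0, 0.995, 0.103, 0.0]
contact_force: [0.5, -0.3, -2.4]
width: 0.0144
gripper_force: 49.1
```

Request:
send_rows:
  increments:
    - {"gripper": 1,"linear": [0,0.03,0],"delta_rot": [0,0,0]}
    - {"gripper": 1,"linear": [0,0.05,0],"delta_rot": [0,0,0]}
    - {"gripper": 1,"linear": [0,0.05,0],"delta_rot": [0,0,0]}
    - {"gripper": 1,"linear": [0,0.05,0],"delta_rot": [0,0,0]}
    - {"gripper": 1,"linear": [0,0.05,0],"delta_rot": [0,0,0]}

```text
clock: 4.65
position: [0.4101, 0.2134, 0.2462]
ee_rot: [0.0, 0.995, 0.103, -0.0]
contact_force: [0.2, 0.0, -2.8]
width: 0.0147
gripper_force: 49.2
```

```bash
python3 - <<'E'
from h import *
s=get_state();d=wcam(s,cam('wrist'));print(s['clock'],s['position'],s['ee_rot'],np.linalg.norm(s['qd']),s['width'])
cv2.imwrite('pics/w3.png',d['pixels']); np.savez('w3.npz',R=d['R'],t=d['t'],K=d['K'])
E
```

```text
4.65 [0.4101489  0.2134321  0.24620859] [ 4.53865074e-04  9.94691369e-01  1.02901890e-01 -2.74096396e-04] 0.01250174772256975 0.014654850209435997
```

View pics/w3.png

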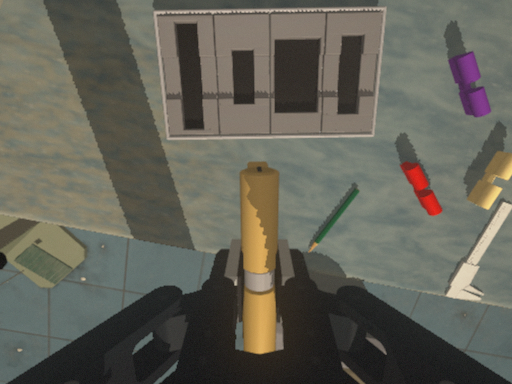

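The wrist view shows the held long cylinder, cam at (258,281). The tray beyond it has pockets, left to right, long (188,76), short (243,77), wide (296,75) and mid (350,75).

```bash
cat >> h.py <<'E'
def tray(d,thr=75,save=None):
    g=cv2.cvtColor(d['pixels'],cv2.COLOR_BGR2GRAY); m=(g<thr).astype(np.uint8); m=cv2.morphologyEx(m,cv2.MORPH_OPEN,np.ones((5,5),np.uint8))
    n,l,st,c=cv2.connectedComponentsWithStats(m)
    for i in range(1,n):
        if not 500<st[i,4]<6000: continue
        ys,xs=np.where(l==i)
        out=[]
        for z in (.022,.012):
            r=cv2.minAreaRect(np.array([ray(d,p,z)[:2]*1000 for p in zip(xs,ys)],np.float32)); P=cv2.boxPoints(r);e1,e2=P[1]-P[0],P[2]-P[1]
            L=e1 if np.hypot(*e1)>np.hypot(*e2) else e2; a=np.degrees(np.arctan2(L[1],L[0]))
            out+=[np.round(r[0],1),np.round(sorted(r[1]),1),round((a+90)%180-90,1)]
        print(np.round(c[i]),*out)
E
python3 - <<'E'
from h import *
d=dict(np.load('w3.npz'));d['pixels']=cv2.imread('pics/w3.png')
tray(d)
P=[ray(d,p,.019)[:2]*1000 for p in [(154,11),(385,8),(374,136),(168,138)]]
print(np.round(P,1),np.round(np.mean(P,0),1))
for i in range(4): e=P[(i+1)%4]-P[i]; print(np.hypot(*e),np.degrees(np.arctan2(e[1],e[0])))
E
```

```text
[190.  75.] [491.3 308.6] [ 24.3 110. ] 12.8 [491.4 310.8] [ 24.9 113. ] 12.8
[349.  74.] [531.1 135.1] [24.6 80.4] 12.6 [532.3 132.5] [25.3 82.6] 12.6
[296.  75.] [517.8 192.4] [48.3 75.6] 12.8 [518.7 191.4] [49.6 77.6] 12.8
[243.  77.] [505.  250.6] [23.2 54.8] 13.1 [505.4 251.2] [23.9 56.3] 13.1
[462.  85.] [548.1   5.1] [15.8 71.4] 40.3 [549.8  -1. ] [16.2 73.4] 40.3
[[550.5 356.2]
 [603.7 116.9]
 [473.3  85.7]
 [420.4 326. ]] [512.  221.2]
245.1351252832095 -77.46075155617969
134.09127910677648 -166.5514384443245
246.015223504326 102.42716193445297
133.59895115928535 13.074641414184452
```

Request:
send_rows:
  increments:
    - {"gripper": 1,"linear": [0.03,0.03,0],"delta_rot": [0,0,0.017]}
    - {"gripper": 1,"linear": [0.06,0.06,-0.01],"delta_rot": [0,0,0.017]}
    - {"gripper": 1,"linear": [0.082,0.0945,-0.03],"delta_rot": [0,0,0.017]}
    - {"gripper": 1,"linear": [0.082,0.0945,-0.07],"delta_rot": [0,0,0.017]}
    - {"gripper": 1,"linear": [0.082,0.0945,-0.11],"delta_rot": [0,0,0.017]}
    - {"gripper": 1,"linear": [0.082,0.0945,-0.15],"delta_rot": [0,0,0.017]}
    - {"gripper": 1,"linear": [0.082,0.0945,-0.18],"delta_rot": [0,0,0.017]}
    - {"gripper": 1,"linear": [0.082,0.0945,-0.18],"delta_rot": [0,0,0.017]}

```text
clock: 5.5
position: [0.4893, 0.3061, 0.062]
ee_rot: [0.002, 0.994, 0.111, -0.005]
contact_force: [-1.2, -1.2, -2.6]
width: 0.0147
gripper_force: 49.3
```

```bash
python3 - <<'E'
from h import *
s=get_state();d=wcam(s,cam('wrist'));print(s['clock'],s['position'],s['ee_rot'],np.linalg.norm(s['qd']),s['width'])
cv2.imwrite('pics/w4.png',d['pixels']); np.savez('w4.npz',R=d['R'],t=d['t'],K=d['K'])
print([proj(d,p) for p in [(.4918,.3093,.022),(.4918+.0565*.975,.3093+.0565*.2215,.022)]])
E
```

```text
5.5 [0.48934422 0.30606265 0.0620474 ] [ 0.00186163  0.99382321  0.11084809 -0.00496701] 0.11075321349345621 0.014666300479771532
[array([253.76749881, 220.75464797]), array([253.24456117, 131.40038101])]
```

View pics/w4.png

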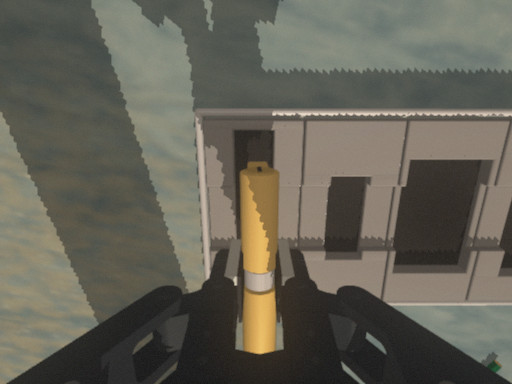

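The view shows the part over the long slot: slot edges at columns 235–273 at the far end, part centred at 260. I'm lowering it.

Request:
send_rows:
  increments:
    - {"gripper": 1,"linear": [0,0,-0.02],"delta_rot": [0,0,0]}
    - {"gripper": 1,"linear": [0,0,-0.035],"delta_rot": [0,0,0]}
    - {"gripper": 1,"linear": [0,0,-0.043],"delta_rot": [0,0,0]}
    - {"gripper": 1,"linear": [0,0,-0.045],"delta_rot": [0,0,0]}
    - {"gripper": 1,"linear": [0,0,-0.045],"delta_rot": [0,0,0]}

```text
clock: 6.05
position: [0.4934, 0.3091, 0.0225]
ee_rot: [-0.0, 0.994, 0.112, 0.001]
contact_force: [0.0, 0.4, -2.2]
width: 0.0147
gripper_force: 49.4
```

Request:
send_rows:
  increments:
    - {"gripper": 1,"linear": [0,0,-0.0015],"delta_rot": [0,0,0]}
    - {"gripper": 1,"linear": [0,0,-0.003],"delta_rot": [0,0,0]}
    - {"gripper": 1,"linear": [0,0,-0.003],"delta_rot": [0,0,0]}

```text
clock: 6.35
position: [0.4933, 0.3093, 0.0197]
ee_rot: [-0.0, 0.994, 0.112, 0.001]
contact_force: [-0.9, 0.1, 4.7]
width: 0.0148
gripper_force: 50.1
```

It touches the pocket floor (force went from -2.2 to +4.7 N), so I release and rise.

Request:
send_rows:
  increments:
    - {"gripper": 0.6,"linear": [0,0,0],"delta_rot": [0,0,0]}
    - {"gripper": 0.3,"linear": [0,0,0.0],"delta_rot": [0,0,0]}
    - {"gripper": 0.2,"linear": [0,0,0.0],"delta_rot": [0,0,0]}
    - {"gripper": 0.2,"linear": [0,0,0.02],"delta_rot": [0,0,0]}
    - {"gripper": 0.2,"linear": [0,0,0.06],"delta_rot": [0,0,0]}
    - {"gripper": 0,"linear": [-0.01,-0.01,0.1],"delta_rot": [0,0,0]}
    - {"gripper": 0,"linear": [-0.025,-0.04,0.14],"delta_rot": [0,0,0]}
    - {"gripper": 0,"linear": [-0.04,-0.08,0.17],"delta_rot": [0,0,0]}

```text
clock: 7.15
position: [0.4542, 0.2326, 0.188]
ee_rot: [-0.0, 0.994, 0.113, 0.001]
contact_force: [1.0, -0.7, 0.1]
width: 0.0429
gripper_force: 0.0
```

```bash
python3 - <<'E'
from h import *
s=get_state();d=wcam(s,cam('wrist'));print(s['clock'],s['position'],s['ee_rot'],np.linalg.norm(s['qd']),s['width'])
cv2.imwrite('pics/w5.png',d['pixels']); np.savez('w5.npz',R=d['R'],t=d['t'],K=d['K'])
blobs(d,close=11,mn=300,z=.0345)
E
```

```text
7.15 [0.4541662  0.2325696  0.18795905] [-3.93384356e-04  9.93617610e-01  1.12790903e-01  1.44999314e-03] 1.22139365747392 0.04287378909359469
[189. 123.] 2185 xy [491.4 308.9] size [ 18.8 104.4] ang 13.0
```

View pics/w5.png

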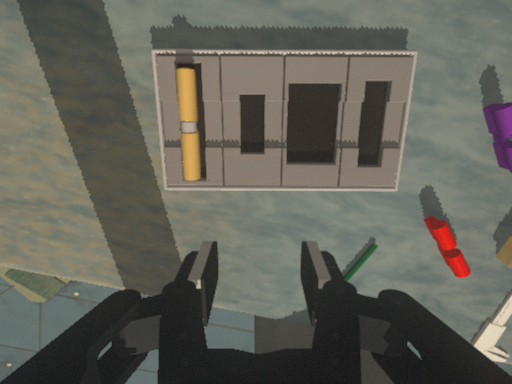

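The long cylinder is seated in the long slot, at (189,123), measured (491.4, 308.9) against the expected (491.8, 309.3). Next is the mid cylinder.

Request:
send_rows:
  increments:
    - {"gripper": 0,"linear": [0,-0.045,0],"delta_rot": [0,0,-0.1]}
    - {"gripper": 0,"linear": [0,-0.09,0],"delta_rot": [0,0,-0.2]}
    - {"gripper": 0,"linear": [0,-0.135,0],"delta_rot": [0,0,-0.3]}
    - {"gripper": 0,"linear": [0,-0.18,0],"delta_rot": [0,0,-0.4]}
    - {"gripper": 0,"linear": [0,-0.225,-0.02],"delta_rot": [0,0,-0.4]}
    - {"gripper": 0,"linear": [-0.01,-0.27,-0.04],"delta_rot": [0,0,-0.4]}
    - {"gripper": 0,"linear": [-0.012,-0.31,-0.08],"delta_rot": [0,0,-0.4]}
    - {"gripper": 0,"linear": [-0.012,-0.31,-0.08],"delta_rot": [0,0,-0.4]}

```text
clock: 8.0
position: [0.4389, -0.0803, 0.1027]
ee_rot: [-0.0, 0.996, -0.09, -0.003]
contact_force: [-0.3, 0.1, 0.0]
width: 0.0429
gripper_force: 0.0
```

Request:
send_rows:
  increments:
    - {"gripper": 0,"linear": [0,0,0],"delta_rot": [0,0,0]}
    - {"gripper": 0,"linear": [0,0,0],"delta_rot": [0,0,0]}

```text
clock: 8.2
position: [0.4423, -0.0772, 0.1063]
ee_rot: [-0.0, 0.996, -0.088, 0.0]
contact_force: [-0.3, -0.2, -0.3]
width: 0.0425
gripper_force: 0.0
```

```bash
python3 - <<'E'
from h import *
s=get_state();d=wcam(s,cam('wrist'));print(s['clock'],s['position'],s['ee_rot'],np.linalg.norm(s['qd']),s['width'])
cv2.imwrite('pics/w6.png',d['pixels']); np.savez('w6.npz',R=d['R'],t=d['t'],K=d['K'])
blobs(d,close=15,mn=300,z=.0225)
E
```

```text
8.2 [ 0.44231913 -0.07722787  0.10628046] [-2.08076083e-04  9.96121439e-01 -8.79880801e-02  3.66187491e-04] 0.029128434327569667 0.04254865257426448
[420.   5.] 686 xy [ 557.1 -200.3] size [ 9.1 43.4] ang 80.0
[361.  69.] 4710 xy [ 527.1 -162.4] size [45.6 56.5] ang 80.0
[438. 158.] 2823 xy [ 453.5 -215.5] size [21.9 82.4] ang 23.6
[260. 189.] 2108 xy [451.4 -79.7] size [17.3 77.4] ang -9.7
```

View pics/w6.png

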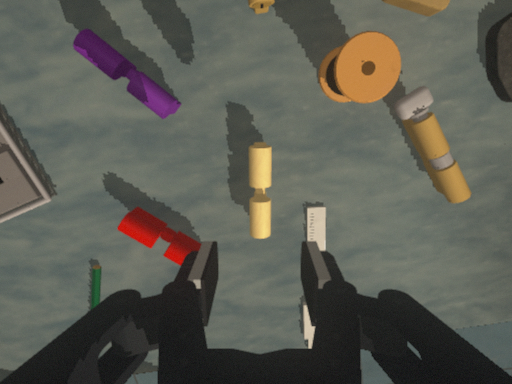

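The mid cylinder is at (260,190), gap at (260,192). A caliper tip is close on the right at (316,208) and the red look-alike is on the left at (170,240). I check the clearances numerically.

```bash
python3 - <<'E'
from h import *
d=dict(np.load('w6.npz'))
c=np.array([.4515,-.0797]);a=np.radians(-9.7);R=np.array([[np.cos(a),np.sin(a)],[-np.sin(a),np.cos(a)]])
for n,p,z in [('cal',(306,207),.003),('cal2',(306,240),.003),('red',(200,247),.02),('red2',(195,262),.02),('gap',(260,187),.012),('far',(260,142),.0225),('near',(260,238),.0225),('gapL',(260,195),.02)]: print(n,np.round(R@(ray(d,p,z)[:2]-c)*1000,1))
E
```

```text
cal [-19.3 -39.4]
cal2 [-50.2 -40.7]
red [-47.9  49.7]
red2 [-61.9  54.8]
gap [ 1.2 -0.3]
far [38.6 -0.4]
near [-38.8  -0.1]
gapL [-3.  -0.2]
```

Request:
send_rows:
  increments:
    - {"gripper": 0.2,"linear": [0.005,-0.002,-0.02],"delta_rot": [0,0,0]}
    - {"gripper": 0.2,"linear": [0.009,-0.0025,-0.05],"delta_rot": [0,0,0]}
    - {"gripper": 0.2,"linear": [0.009,-0.0025,-0.08],"delta_rot": [0,0,0]}
    - {"gripper": 0.2,"linear": [0.009,-0.0025,-0.096],"delta_rot": [0,0,0]}
    - {"gripper": 0.2,"linear": [0.009,-0.0025,-0.099],"delta_rot": [0,0,0]}
    - {"gripper": 0.4,"linear": [0.009,-0.0025,-0.099],"delta_rot": [0,0,0]}
    - {"gripper": 1,"linear": [0.009,-0.0025,-0.099],"delta_rot": [0,0,0]}
    - {"gripper": 1,"linear": [0.009,-0.0025,-0.099],"delta_rot": [0,0,0]}

```text
clock: 9.05
position: [0.4519, -0.0801, 0.0081]
ee_rot: [0.0, 0.996, -0.088, 0.002]
contact_force: [0.7, 1.2, 2.2]
width: 0.0145
gripper_force: 49.0
```

Request:
send_rows:
  increments:
    - {"gripper": 1,"linear": [0,0,0],"delta_rot": [0,0,0]}
    - {"gripper": 1,"linear": [0,0,0],"delta_rot": [0,0,0]}

```text
clock: 9.25
position: [0.452, -0.0802, 0.0081]
ee_rot: [-0.0, 0.996, -0.088, 0.002]
contact_force: [0.3, 4.4, 6.7]
width: 0.0143
gripper_force: 49.4
```

Request:
send_rows:
  increments:
    - {"gripper": 1,"linear": [0,0,0.02],"delta_rot": [0,0,0]}
    - {"gripper": 1,"linear": [0,0,0.06],"delta_rot": [0,0,0]}
    - {"gripper": 1,"linear": [0,0.01,0.1],"delta_rot": [0,0,0.05]}
    - {"gripper": 1,"linear": [0.01,0.045,0.12],"delta_rot": [0,0,0.15]}
    - {"gripper": 1,"linear": [0.025,0.085,0.12],"delta_rot": [0,0,0.25]}
    - {"gripper": 1,"linear": [0.04,0.125,0.12],"delta_rot": [0,0,0.35]}
    - {"gripper": 1,"linear": [0.06,0.165,0.12],"delta_rot": [0,0,0.4]}
    - {"gripper": 1,"linear": [0.0796,0.2,0.12],"delta_rot": [0,0,0.4]}

```text
clock: 10.05
position: [0.5303, 0.1213, 0.1269]
ee_rot: [0.0, 0.994, 0.112, -0.0]
contact_force: [0.3, 0.2, -3.1]
width: 0.0146
gripper_force: 49.5
```

Request:
send_rows:
  increments:
    - {"gripper": 1,"linear": [0,0.0139,-0.01],"delta_rot": [0,0,0]}
    - {"gripper": 1,"linear": [0,0.0139,-0.04],"delta_rot": [0,0,0]}
    - {"gripper": 1,"linear": [0,0.0139,-0.06],"delta_rot": [0,0,0]}
    - {"gripper": 1,"linear": [0,0.0139,-0.06],"delta_rot": [0,0,0]}
    - {"gripper": 1,"linear": [0,0.0139,-0.06],"delta_rot": [0,0,0]}

```text
clock: 10.55
position: [0.5297, 0.133, 0.0666]
ee_rot: [0.0, 0.994, 0.112, -0.001]
contact_force: [0.3, 0.7, -1.8]
width: 0.0149
gripper_force: 49.5
```

```bash
python3 - <<'E'
from h import *
s=get_state();d=wcam(s,cam('wrist'));print(s['clock'],s['position'],s['ee_rot'],np.linalg.norm(s['qd']),s['width'])
cv2.imwrite('pics/w7.png',d['pixels']); np.savez('w7.npz',R=d['R'],t=d['t'],K=d['K'])
E
```

```text
10.55 [0.52974756 0.13301244 0.06660193] [ 2.41847931e-04  9.93763566e-01  1.11505261e-01 -7.01510948e-04] 0.03988768384333094 0.014921716931442917
```

View pics/w7.png

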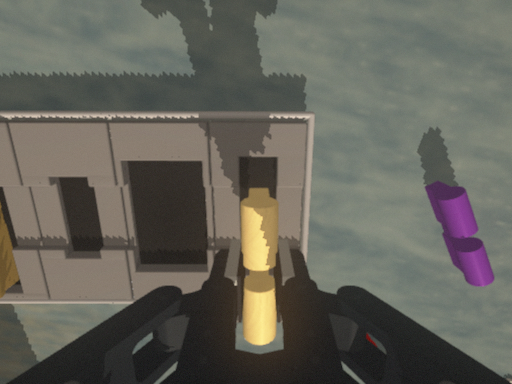

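The mid cylinder is centred over the mid slot (slot columns 240–278, part centre 260). I'm lowering it.

Request:
send_rows:
  increments:
    - {"gripper": 1,"linear": [0.0015,0,-0.02],"delta_rot": [0,0,0]}
    - {"gripper": 1,"linear": [0.0015,0,-0.035],"delta_rot": [0,0,0]}
    - {"gripper": 1,"linear": [0.0015,0,-0.043],"delta_rot": [0,0,0]}
    - {"gripper": 1,"linear": [0.0015,0,-0.046],"delta_rot": [0,0,0]}
    - {"gripper": 1,"linear": [0.0015,0,-0.047],"delta_rot": [0,0,0]}
    - {"gripper": 1,"linear": [0.0015,0,-0.047],"delta_rot": [0,0,0]}

```text
clock: 11.2
position: [0.5325, 0.1336, 0.0205]
ee_rot: [0.0, 0.994, 0.112, 0.001]
contact_force: [0.7, 0.1, -2.3]
width: 0.015
gripper_force: 49.5
```

Request:
send_rows:
  increments:
    - {"gripper": 1,"linear": [0,0,-0.001],"delta_rot": [0,0,0]}
    - {"gripper": 1,"linear": [0,0,-0.002],"delta_rot": [0,0,0]}
    - {"gripper": 1,"linear": [0,0,-0.002],"delta_rot": [0,0,0]}

```text
clock: 11.5
position: [0.5326, 0.1337, 0.0196]
ee_rot: [0.0, 0.994, 0.112, 0.001]
contact_force: [-1.9, -0.3, 7.0]
width: 0.0148
gripper_force: 50.5
```

It has contact, so I release and rise.

Request:
send_rows:
  increments:
    - {"gripper": 0.6,"linear": [0,0,0],"delta_rot": [0,0,0]}
    - {"gripper": 0.3,"linear": [0,0,0.0],"delta_rot": [0,0,0]}
    - {"gripper": 0.2,"linear": [0,0,0.0],"delta_rot": [0,0,0]}
    - {"gripper": 0.2,"linear": [0,0,0.02],"delta_rot": [0,0,0]}
    - {"gripper": 0.2,"linear": [0,0,0.06],"delta_rot": [0,0,0]}
    - {"gripper": 0,"linear": [-0.01,-0.01,0.1],"delta_rot": [0,0,0]}
    - {"gripper": 0,"linear": [-0.03,-0.02,0.13],"delta_rot": [0,0,0]}
    - {"gripper": 0,"linear": [-0.03,-0.02,0.13],"delta_rot": [0,0,0]}

```text
clock: 12.3
position: [0.5023, 0.113, 0.1518]
ee_rot: [0.0, 0.994, 0.111, 0.003]
contact_force: [1.0, 0.3, -0.8]
width: 0.0427
gripper_force: 0.0
```

```bash
python3 - <<'E'
from h import *
s=get_state();d=wcam(s,cam('wrist'));print(s['clock'],s['position'],s['ee_rot'],np.linalg.norm(s['qd']),s['width'])
blobs(d,close=15,mn=300,z=.0345)
E
```

```text
12.3 [0.50229248 0.11303977 0.15183851] [3.53614153e-04 9.93763191e-01 1.11466440e-01 3.13495197e-03] 0.107742422726652 0.042690422922275775
[ 35. 149.] 4354 xy [490.8 307. ] size [ 36.3 105.5] ang 13.2
[243. 153.] 1845 xy [531.5 134.3] size [19.7 73.8] ang 12.5
[504. 143.] 664 xy [592.4 -75.4] size [18.3 45.3] ang 26.7
```

Request:
send_rows:
  increments:
    - {"gripper": 0,"linear": [0.01,-0.04,0],"delta_rot": [0,0,-0.1]}
    - {"gripper": 0,"linear": [0.02,-0.08,0],"delta_rot": [0,0,-0.2]}
    - {"gripper": 0,"linear": [0.04,-0.12,0],"delta_rot": [0,0,-0.3]}
    - {"gripper": 0,"linear": [0.06,-0.16,0],"delta_rot": [0,0,-0.33]}
    - {"gripper": 0,"linear": [0.07,-0.2,-0.02],"delta_rot": [0,0,-0.33]}
    - {"gripper": 0,"linear": [0.07,-0.215,-0.04],"delta_rot": [0,0,-0.33]}
    - {"gripper": 0,"linear": [0.07,-0.215,-0.04],"delta_rot": [0,0,-0.33]}
    - {"gripper": 0,"linear": [0.07,-0.215,-0.04],"delta_rot": [0,0,-0.33]}

```text
clock: 13.15
position: [0.5711, -0.1009, 0.1061]
ee_rot: [-0.001, 0.999, -0.054, -0.002]
contact_force: [0.2, 0.7, 0.0]
width: 0.0427
gripper_force: 0.0
```

```bash
python3 - <<'E'
from h import *
s=get_state();d=wcam(s,cam('wrist'));print(s['clock'],s['position'],s['ee_rot'],np.linalg.norm(s['qd']),s['width'])
cv2.imwrite('pics/w8.png',d['pixels']); np.savez('w8.npz',R=d['R'],t=d['t'],K=d['K'])
blobs(d,close=19,mn=300,z=.0225)
E
```

```text
13.15 [ 0.57111467 -0.10087201  0.10613108] [-7.62338544e-04  9.98564629e-01 -5.35280952e-02 -1.68649734e-03] 0.04377261195738574 0.04272909414429452
[70.  8.] 2395 xy [716.7   6.6] size [10.2 92. ] ang 83.9
[259. 167.] 1439 xy [ 599.  -103.8] size [17.4 50.7] ang -1.3
[396. 177.] 2764 xy [ 580.4 -206.6] size [35.7 47.6] ang 64.6
[342. 250.] 2366 xy [ 520.7 -167.2] size [33.2 77.5] ang 36.9
[  8. 295.] 781 xy [508.4 122.1] size [18.6 57.7] ang -20.7
```

View pics/w8.png

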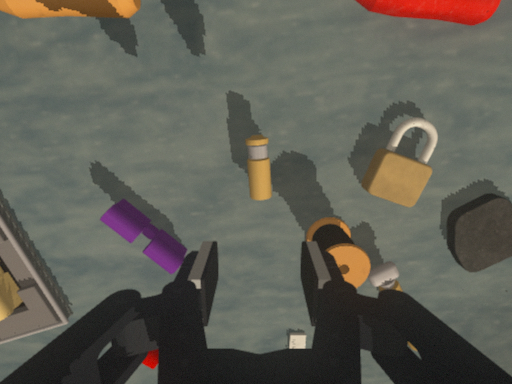

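The mid cylinder is seated at (531.5, 134.3), expected (531.6, 133.7). The half cylinder is at (259,167), cam at (258,152) on its far end; padlock at (402,165), spool at (340,250). I'm descending on the half cylinder.

Request:
send_rows:
  increments:
    - {"gripper": 0.2,"linear": [0.015,-0.002,-0.01],"delta_rot": [0,0,0.04]}
    - {"gripper": 0.2,"linear": [0.027,-0.003,-0.04],"delta_rot": [0,0,0.08]}
    - {"gripper": 0.2,"linear": [0.027,-0.003,-0.075],"delta_rot": [0,0,0.08]}
    - {"gripper": 0.2,"linear": [0.027,-0.003,-0.095],"delta_rot": [0,0,0.08]}
    - {"gripper": 0.2,"linear": [0.027,-0.003,-0.098],"delta_rot": [0,0,0.08]}
    - {"gripper": 0.4,"linear": [0.027,-0.003,-0.098],"delta_rot": [0,0,0.08]}
    - {"gripper": 1,"linear": [0.027,-0.003,-0.098],"delta_rot": [0,0,0.08]}
    - {"gripper": 1,"linear": [0.027,-0.003,-0.098],"delta_rot": [0,0,0.08]}

```text
clock: 14.0
position: [0.6, -0.1044, 0.0115]
ee_rot: [0.0, 1.0, -0.013, 0.002]
contact_force: [-0.3, 0.2, 1.5]
width: 0.015
gripper_force: 48.8
```

Request:
send_rows:
  increments:
    - {"gripper": 1,"linear": [0,0,0],"delta_rot": [0,0,0]}
    - {"gripper": 1,"linear": [0,0,0],"delta_rot": [0,0,0]}

```text
clock: 14.2
position: [0.6, -0.1044, 0.0115]
ee_rot: [0.0, 1.0, -0.013, 0.002]
contact_force: [-0.2, 1.7, 6.0]
width: 0.0151
gripper_force: 49.2
```

Request:
send_rows:
  increments:
    - {"gripper": 1,"linear": [0,0,0.02],"delta_rot": [0,0,0]}
    - {"gripper": 1,"linear": [0,0,0.06],"delta_rot": [0,0,0]}
    - {"gripper": 1,"linear": [0,0.01,0.1],"delta_rot": [0,0,0.05]}
    - {"gripper": 1,"linear": [-0.01,0.045,0.12],"delta_rot": [0,0,0.1]}
    - {"gripper": 1,"linear": [-0.02,0.085,0.13],"delta_rot": [0,0,0.15]}
    - {"gripper": 1,"linear": [-0.03,0.125,0.13],"delta_rot": [0,0,0.2]}
    - {"gripper": 1,"linear": [-0.04,0.165,0.13],"delta_rot": [0,0,0.25]}
    - {"gripper": 1,"linear": [-0.05,0.205,0.13],"delta_rot": [0,0,0.25]}

```text
clock: 15.0
position: [0.5481, 0.1017, 0.1401]
ee_rot: [0.0, 0.994, 0.112, 0.0]
contact_force: [0.8, 0.2, -0.9]
width: 0.0149
gripper_force: 48.9
```

Request:
send_rows:
  increments:
    - {"gripper": 1,"linear": [-0.01,0.04,0],"delta_rot": [0,0,0]}
    - {"gripper": 1,"linear": [-0.02,0.08,0],"delta_rot": [0,0,0]}
    - {"gripper": 1,"linear": [-0.03,0.12,0],"delta_rot": [0,0,0]}
    - {"gripper": 1,"linear": [-0.045,0.15,-0.01],"delta_rot": [0,0,0]}
    - {"gripper": 1,"linear": [-0.045,0.15,-0.04],"delta_rot": [0,0,0]}
    - {"gripper": 1,"linear": [-0.045,0.15,-0.07],"delta_rot": [0,0,0]}
    - {"gripper": 1,"linear": [-0.045,0.15,-0.07],"delta_rot": [0,0,0]}
    - {"gripper": 1,"linear": [-0.045,0.15,-0.07],"delta_rot": [0,0,0]}

```text
clock: 15.8
position: [0.5037, 0.2503, 0.0698]
ee_rot: [0.0, 0.994, 0.112, -0.0]
contact_force: [0.6, -0.1, -0.9]
width: 0.0148
gripper_force: 48.9
```

```bash
python3 - <<'E'
from h import *
s=get_state();d=wcam(s,cam('wrist'));print(s['clock'],s['position'],s['ee_rot'],np.linalg.norm(s['qd']),s['width'])
cv2.imwrite('pics/w9.png',d['pixels']); np.savez('w9.npz',R=d['R'],t=d['t'],K=d['K'])
E
```

```text
15.8 [0.50370824 0.25031666 0.06982912] [ 2.39538081e-04  9.93755240e-01  1.11580584e-01 -4.87985645e-04] 0.0459015136873142 0.014770506346979783
```

View pics/w9.png

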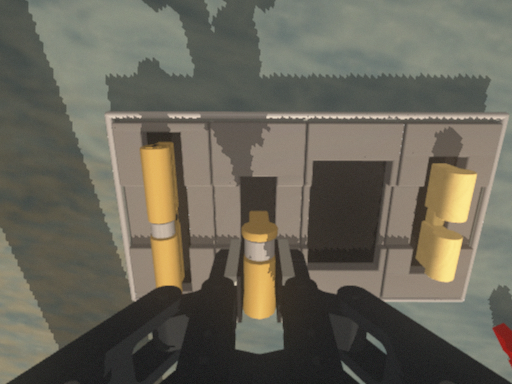

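The half cylinder is over the short slot (slot columns 241–277, part centre 260). The long (163,215) and mid (445,220) cylinders stand in their pockets. I check the fore-aft offset and lower.

```bash
python3 - <<'E'
from h import *
d=dict(np.load('w9.npz'));c=np.array([.5051,.2508]);u=np.array([.975,.2215])
for p,z in [((260,222),.0893),((260,230),.0893),((259,300),.0893),((259,318),.0723)]: print(p,round(u@(ray(d,p,z)[:2]-c)*1000,1))
E
```

```text
(260, 222) 25.9
(260, 230) 22.1
(259, 300) -13.9
(259, 318) -38.1
```

Request:
send_rows:
  increments:
    - {"gripper": 1,"linear": [0.001,0,-0.015],"delta_rot": [0,0,0]}
    - {"gripper": 1,"linear": [0.001,0,-0.03],"delta_rot": [0,0,0]}
    - {"gripper": 1,"linear": [0.001,0,-0.036],"delta_rot": [0,0,0]}
    - {"gripper": 1,"linear": [0.001,0,-0.036],"delta_rot": [0,0,0]}

```text
clock: 16.25
position: [0.5053, 0.2504, 0.0343]
ee_rot: [-0.0, 0.994, 0.111, 0.0]
contact_force: [0.5, 1.1, -1.1]
width: 0.0151
gripper_force: 48.9
```

Request:
send_rows:
  increments:
    - {"gripper": 1,"linear": [-0.0015,0,-0.005],"delta_rot": [0,0,0]}
    - {"gripper": 1,"linear": [-0.0015,0,-0.009],"delta_rot": [0,0,0]}
    - {"gripper": 1,"linear": [-0.0015,0,-0.011],"delta_rot": [0,0,0]}
    - {"gripper": 1,"linear": [-0.0015,0,-0.0115],"delta_rot": [0,0,0]}
    - {"gripper": 1,"linear": [-0.0015,0,-0.0115],"delta_rot": [0,0,0]}

```text
clock: 16.75
position: [0.5033, 0.2506, 0.023]
ee_rot: [0.0, 0.994, 0.112, 0.0]
contact_force: [-2.2, -0.9, 5.0]
width: 0.0149
gripper_force: 49.4
```

Contact again. I release, rise, and head to the padlock.

Request:
send_rows:
  increments:
    - {"gripper": 0.6,"linear": [0,0,0],"delta_rot": [0,0,0]}
    - {"gripper": 0.3,"linear": [0,0,0.0],"delta_rot": [0,0,0]}
    - {"gripper": 0.2,"linear": [0,0,0.0],"delta_rot": [0,0,0]}
    - {"gripper": 0.2,"linear": [0,0,0.02],"delta_rot": [0,0,0]}
    - {"gripper": 0.2,"linear": [0,0,0.06],"delta_rot": [0,0,0]}
    - {"gripper": 0,"linear": [-0.01,-0.01,0.1],"delta_rot": [0,0,0]}
    - {"gripper": 0,"linear": [-0.02,-0.04,0.13],"delta_rot": [0,0,-0.1]}
    - {"gripper": 0,"linear": [-0.02,-0.08,0.14],"delta_rot": [0,0,-0.1]}

```text
clock: 17.55
position: [0.4842, 0.1714, 0.1657]
ee_rot: [-0.001, 0.998, 0.063, 0.003]
contact_force: [1.2, -1.5, 1.2]
width: 0.043
gripper_force: 0.0
```

```bash
python3 - <<'E'
from h import *
s=get_state();d=wcam(s,cam('wrist'));print(s['clock'],s['position'])
blobs(d,close=19,mn=300,z=.0345)
E
```

```text
17.55 [0.48417325 0.17138599 0.16569935]
[308. 140.] 1704 xy [531.4 133.3] size [18.1 74.1] ang 12.9
[111. 158.] 3092 xy [491.1 306.4] size [ 25.5 105.4] ang 12.9
[175. 157.] 1131 xy [502.3 249.4] size [20.3 48.9] ang 12.7
```

Request:
send_rows:
  increments:
    - {"gripper": -0.2,"linear": [0,-0.045,0],"delta_rot": [0,0,-0.1]}
    - {"gripper": -0.6,"linear": [0,-0.09,0],"delta_rot": [0,0,-0.2]}
    - {"gripper": -0.6,"linear": [0.01,-0.135,0],"delta_rot": [0,0,-0.3]}
    - {"gripper": -0.6,"linear": [0.02,-0.18,0],"delta_rot": [0,0,-0.4]}
    - {"gripper": -0.6,"linear": [0.03,-0.225,0],"delta_rot": [0,0,-0.5]}
    - {"gripper": -0.6,"linear": [0.04,-0.27,0],"delta_rot": [0,0,-0.57]}
    - {"gripper": -0.6,"linear": [0.05,-0.315,0],"delta_rot": [0,0,-0.57]}
    - {"gripper": -0.6,"linear": [0.055,-0.36,-0.02],"delta_rot": [0,0,-0.57]}

```text
clock: 18.4
position: [0.541, -0.1924, 0.1442]
ee_rot: [0.001, 0.975, -0.221, 0.003]
contact_force: [0.5, 0.1, 0.1]
width: 0.0683
gripper_force: 0.0
```

Request:
send_rows:
  increments:
    - {"gripper": -0.6,"linear": [0,0,0],"delta_rot": [0,0,0]}
    - {"gripper": -0.6,"linear": [0,0,0],"delta_rot": [0,0,0]}

```text
clock: 18.6
position: [0.5376, -0.1899, 0.1411]
ee_rot: [-0.001, 0.975, -0.222, -0.001]
contact_force: [-0.9, 0.2, -0.1]
width: 0.0682
gripper_force: 0.0
```

```bash
python3 - <<'E'
from h import *
s=get_state();d=wcam(s,cam('wrist'));print(s['clock'],s['position'],s['ee_rot'],np.linalg.norm(s['qd']),s['width'])
cv2.imwrite('pics/w10.png',d['pixels']); np.savez('w10.npz',R=d['R'],t=d['t'],K=d['K'])
blobs(d,close=5,mn=300,z=.015)
E
```

```text
18.6 [ 0.53763547 -0.18993473  0.14107748] [-5.57654272e-04  9.74933098e-01 -2.22493489e-01 -1.33798448e-03] 0.04767957295521483 0.06824629332580148
[425.  92.] 2632 xy [ 553.2 -349.7] size [39.2 46.1] ang -76.8
[262. 138.] 2077 xy [ 577.6 -211.9] size [36.9 42.7] ang 64.4
[231. 224.] 2187 xy [ 519.8 -151.2] size [46.  64.6] ang -28.2
[309. 242.] 667 xy [ 468.8 -209.1] size [19.4 40.9] ang 23.1
[  5. 338.] 307 xy [500.1 131.5] size [15.8 47.5] ang -40.2
```

View pics/w10.png

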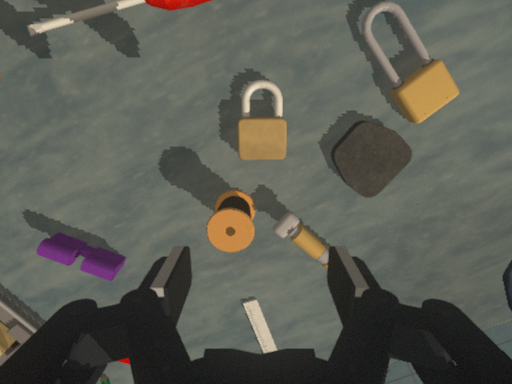

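Padlock body at (262,138), measured 36.9×42.7 mm, axis -25.6°. The spool (231,224) and puck (370,160) are clear of the fingers. The half cylinder is seated in its slot. I'm descending on the padlock body.

Request:
send_rows:
  increments:
    - {"gripper": -0.6,"linear": [0.02,-0.01,0],"delta_rot": [0,0,0]}
    - {"gripper": -0.6,"linear": [0.0454,-0.0246,-0.02],"delta_rot": [0,0,0]}
    - {"gripper": -0.6,"linear": [0.0454,-0.0246,-0.06],"delta_rot": [0,0,0]}
    - {"gripper": -0.6,"linear": [0.0454,-0.0246,-0.1],"delta_rot": [0,0,0]}
    - {"gripper": -0.6,"linear": [0.0454,-0.0246,-0.125],"delta_rot": [0,0,0]}
    - {"gripper": -0.6,"linear": [0.0454,-0.0246,-0.132],"delta_rot": [0,0,0]}
    - {"gripper": -0.6,"linear": [0.0454,-0.0246,-0.132],"delta_rot": [0,0,0]}
    - {"gripper": -0.6,"linear": [0.0454,-0.0246,-0.132],"delta_rot": [0,0,0]}
  newtons: 60

```text
clock: 19.45
position: [0.5851, -0.2138, 0.012]
ee_rot: [0.0, 0.975, -0.221, 0.001]
contact_force: [0.2, -0.2, 0.2]
width: 0.0681
gripper_force: 0.0
```

```bash
python3 - <<'E'
from h import *
s=get_state();d=wcam(s,cam('wrist'));print(s['clock'],s['position'],s['ee_rot'],s['contact_force'])
cv2.imwrite('pics/w11.png',d['pixels']); np.savez('w11.npz',R=d['R'],t=d['t'],K=d['K'])
E
```

```text
19.45 [ 0.58505253 -0.21376983  0.01204957] [ 3.55581584e-04  9.75332279e-01 -2.20736639e-01  1.46773456e-03] [ 0.17697599 -0.15428638  0.1837439 ]
```

View pics/w11.png

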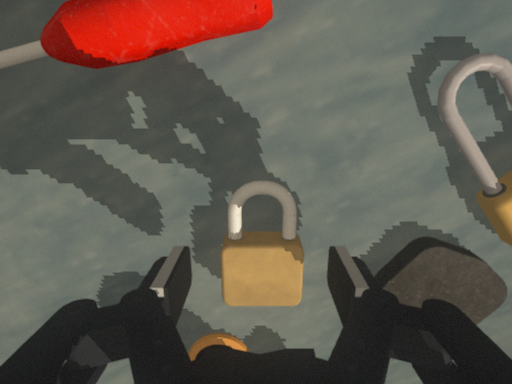

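The padlock body (262,270) sits between the open pads, with the shackle pointing away. I lower the last few millimetres and close.

Request:
send_rows:
  increments:
    - {"gripper": -0.6,"linear": [-0.001,0,-0.005],"delta_rot": [0,0,0]}
    - {"gripper": -0.4,"linear": [-0.001,0,-0.006],"delta_rot": [0,0,0]}
    - {"gripper": -0.1,"linear": [-0.001,0,-0.006],"delta_rot": [0,0,0]}
    - {"gripper": 1,"linear": [-0.001,0,-0.006],"delta_rot": [0,0,0]}
    - {"gripper": 1,"linear": [-0.001,0,-0.006],"delta_rot": [0,0,0]}
    - {"gripper": 1,"linear": [-0.001,0,-0.006],"delta_rot": [0,0,0]}
    - {"gripper": 1,"linear": [-0.001,0,-0.006],"delta_rot": [0,0,0]}

```text
clock: 20.2
position: [0.583, -0.2143, 0.0049]
ee_rot: [0.0, 0.975, -0.221, 0.0]
contact_force: [-0.8, 0.7, 5.2]
width: 0.041
gripper_force: 62.2
```

Request:
send_rows:
  increments:
    - {"gripper": 1,"linear": [0,0,0.01],"delta_rot": [0,0,0]}
    - {"gripper": 1,"linear": [0,0,0.03],"delta_rot": [0,0,0]}
    - {"gripper": 1,"linear": [0,0,0.07],"delta_rot": [0,0,0]}
    - {"gripper": 1,"linear": [0,0,0.11],"delta_rot": [0,0,0]}
    - {"gripper": 1,"linear": [0,0,0.12],"delta_rot": [0,0,0]}

```text
clock: 20.7
position: [0.5852, -0.2152, 0.1289]
ee_rot: [0.001, 0.975, -0.221, 0.004]
contact_force: [1.4, -0.3, -2.0]
width: 0.0405
gripper_force: 61.4
```

```bash
python3 - <<'E'
from h import *
s=get_state();d=wcam(s,cam('wrist'));print(s['clock'],s['position'],s['ee_rot'],s['width'],s['gripper_force'],s['contact_force'])
x=s['position'];zz=x[2]-.006+.019; blobs(d,close=5,mn=800,z=zz)
E
```

```text
20.7 [ 0.58521832 -0.21515665  0.12885773] [ 0.00099435  0.97521813 -0.22120664  0.00402953] 0.04046775482024438 61.38346552848816 [ 1.44406214 -0.28237787 -2.00778051]
[419. 160.] 2385 xy [ 604. -300.] size [20.9 22.7] ang -76.8
[258. 275.] 6528 xy [ 582.8 -212.4] size [45.3 46.3] ang 69.1
```

Padlock held: 41 mm wide, and its centre is 9 mm ahead of the TCP. I carry it to the wide pocket.

Request:
send_rows:
  increments:
    - {"gripper": 1,"linear": [-0.005,0.03,0],"delta_rot": [0,0,0.08]}
    - {"gripper": 1,"linear": [-0.01,0.07,0],"delta_rot": [0,0,0.18]}
    - {"gripper": 1,"linear": [-0.02,0.11,0],"delta_rot": [0,0,0.28]}
    - {"gripper": 1,"linear": [-0.03,0.15,0],"delta_rot": [0,0,0.38]}
    - {"gripper": 1,"linear": [-0.04,0.19,0],"delta_rot": [0,0,0.48]}
    - {"gripper": 1,"linear": [-0.05,0.23,0],"delta_rot": [0,0,0.58]}
    - {"gripper": 1,"linear": [-0.06,0.27,0],"delta_rot": [0,0,0.67]}
    - {"gripper": 1,"linear": [-0.07,0.31,0],"delta_rot": [0,0,0.67]}

```text
clock: 21.55
position: [0.5105, 0.0974, 0.1222]
ee_rot: [-0.0, 0.994, 0.112, -0.002]
contact_force: [0.4, 0.8, -2.0]
width: 0.0404
gripper_force: 61.4
```

Request:
send_rows:
  increments:
    - {"gripper": 1,"linear": [-0.0036,0.04,0],"delta_rot": [0,0,0]}
    - {"gripper": 1,"linear": [-0.0036,0.08,0],"delta_rot": [0,0,0]}
    - {"gripper": 1,"linear": [-0.0036,0.0945,-0.005],"delta_rot": [0,0,0]}
    - {"gripper": 1,"linear": [-0.0036,0.0945,-0.02],"delta_rot": [0,0,0]}
    - {"gripper": 1,"linear": [-0.0036,0.0945,-0.02],"delta_rot": [0,0,0]}
    - {"gripper": 1,"linear": [-0.0036,0.0945,-0.02],"delta_rot": [0,0,0]}
    - {"gripper": 1,"linear": [-0.0036,0.0945,-0.02],"delta_rot": [0,0,0]}

```text
clock: 22.25
position: [0.5092, 0.1897, 0.1041]
ee_rot: [0.0, 0.994, 0.111, -0.0]
contact_force: [-0.1, 0.4, -2.2]
width: 0.0406
gripper_force: 61.5
```

```bash
python3 - <<'E'
from h import *
s=get_state();d=wcam(s,cam('wrist'));print(s['clock'],s['position'],s['ee_rot'],s['width'])
cv2.imwrite('pics/w12.png',d['pixels'])
x=s['position'];q=s['ee_rot'];print('yaw',np.degrees(2*np.arctan2(q[2],q[1])))
blobs(d,close=5,mn=800,z=x[2]-.005+.019); print(); blobs(d,close=15,mn=800,z=.0345); tray(d)
E
```

```text
22.25 [0.50918283 0.18973698 0.10412706] [ 2.00042470e-04  9.93796546e-01  1.11212937e-01 -2.61469205e-04] 0.04058157129722385
yaw 12.770482313900189
[ 96. 191.] 4575 xy [528.1 266.6] size [16.  64.9] ang 13.0
[340. 194.] 2632 xy [553.2 162.6] size [12.1 47.6] ang 12.8
[177. 202.] 1439 xy [535.6 232.6] size [11.9 32.3] ang 11.8
[259. 273.] 6326 xy [507.7 188.7] size [41.3 42.6] ang 12.8

[ 96. 191.] 4860 xy [490.5 305.8] size [ 26.5 107.2] ang 13.0
[339. 194.] 2776 xy [531.2 137.1] size [26.1 78.7] ang 13.2
[176. 199.] 1730 xy [502.9 249.5] size [19.7 53.4] ang 11.8
[259. 273.] 6498 xy [456.8 177.1] size [68.3 70.4] ang 12.8
[207.  17.] [624.8 250. ] [24.3 41.8] -77.2 [626.6 251.9] [25.4 43.7] -77.2
[238.  53.] [609.5 228.1] [12.9 22.1] -77.2 [610.6 229. ] [13.5 23.1] -77.2
[243.  87.] [591.1 218.4] [14.4 20.7] -78.9 [591.4 218.9] [15.1 21.6] -78.9
[ 21. 154.] [505.7 366.5] [35.3 57.6] -1.6 [502.1 373.6] [36.9 60.2] -1.6
[327. 178.] [533.8 137. ] [23.7 79.5] 9.3 [531.5 133.9] [24.8 83. ] 9.3
[257. 162.] [538.5 196.9] [37.2 49.3] -77.2 [536.4 196.5] [38.9 51.5] -77.2
[185. 179.] [507.5 250.2] [24.2 55. ] 12.8 [504.  252.1] [25.3 57.4] 12.8
[496. 195.] [554.9   5.6] [23.6 75.6] 40.3 [553.5  -3.4] [24.7 79. ] 40.3
[259. 216.] [500.7 187.1] [31.1 33.6] -77.2 [496.9 186.3] [32.5 35.1] -77.2
```

Request:
send_rows:
  increments:
    - {"gripper": 1,"linear": [0,0,-0.03],"delta_rot": [0,0,0]}
    - {"gripper": 1,"linear": [0,0,-0.055],"delta_rot": [0,0,0]}
    - {"gripper": 1,"linear": [0,0,-0.068],"delta_rot": [0,0,0]}
    - {"gripper": 1,"linear": [0,0,-0.075],"delta_rot": [0,0,0]}
    - {"gripper": 1,"linear": [0,0,-0.08],"delta_rot": [0,0,0]}
    - {"gripper": 1,"linear": [0,0,-0.084],"delta_rot": [0,0,0]}
    - {"gripper": 1,"linear": [0,0,-0.084],"delta_rot": [0,0,0]}

```text
clock: 23.0
position: [0.5094, 0.1904, 0.0205]
ee_rot: [0.0, 0.994, 0.112, 0.0]
contact_force: [-0.9, -0.2, -2.4]
width: 0.0403
gripper_force: 61.4
```

Request:
send_rows:
  increments:
    - {"gripper": 1,"linear": [0,0,-0.002],"delta_rot": [0,0,0]}
    - {"gripper": 1,"linear": [0,0,-0.0035],"delta_rot": [0,0,0]}
    - {"gripper": 1,"linear": [0,0,-0.0035],"delta_rot": [0,0,0]}

```text
clock: 23.3
position: [0.5091, 0.1905, 0.0169]
ee_rot: [0.0, 0.994, 0.112, 0.0]
contact_force: [-0.4, 0.0, -2.6]
width: 0.0403
gripper_force: 61.4
```

Request:
send_rows:
  increments:
    - {"gripper": 1,"linear": [0,0,-0.001],"delta_rot": [0,0,0]}
    - {"gripper": 1,"linear": [0,0,-0.001],"delta_rot": [0,0,0]}

```text
clock: 23.5
position: [0.5093, 0.1905, 0.0164]
ee_rot: [0.0, 0.994, 0.112, 0.0]
contact_force: [-1.1, -1.1, 2.8]
width: 0.0406
gripper_force: 62.0
```

Contact. I open slightly, staying clear of the neighbouring cylinders, and rise.

Request:
send_rows:
  increments:
    - {"gripper": -0.05,"linear": [0,0,0],"delta_rot": [0,0,0]}
    - {"gripper": -0.2,"linear": [0,0,0.0],"delta_rot": [0,0,0]}
    - {"gripper": -0.2,"linear": [0,0,0.0],"delta_rot": [0,0,0]}
    - {"gripper": -0.2,"linear": [0,0,0.02],"delta_rot": [0,0,0]}
    - {"gripper": -0.2,"linear": [0,0,0.06],"delta_rot": [0,0,0]}
    - {"gripper": -0.2,"linear": [0,0,0.1],"delta_rot": [0,0,0]}
    - {"gripper": -0.2,"linear": [-0.03,0.01,0.14],"delta_rot": [0,0,0]}
    - {"gripper": -0.2,"linear": [-0.06,0.02,0.18],"delta_rot": [0,0,0]}

```text
clock: 24.3
position: [0.45, 0.2101, 0.1956]
ee_rot: [-0.0, 0.994, 0.111, 0.0]
contact_force: [0.9, 1.0, -0.0]
width: 0.0512
gripper_force: 0.0
```

Request:
send_rows:
  increments:
    - {"gripper": -0.2,"linear": [-0.03,0.01,0.04],"delta_rot": [0,0,0]}
    - {"gripper": -0.2,"linear": [-0.035,0.015,0.055],"delta_rot": [0,0,0]}
    - {"gripper": -0.2,"linear": [-0.035,0.015,0.055],"delta_rot": [0,0,0]}
    - {"gripper": -0.2,"linear": [-0.035,0.015,0.055],"delta_rot": [0,0,0]}
    - {"gripper": -0.2,"linear": [-0.035,0.015,0.055],"delta_rot": [0,0,0]}
    - {"gripper": -0.2,"linear": [-0.035,0.015,0.055],"delta_rot": [0,0,0]}

```text
clock: 24.9
position: [0.4151, 0.2245, 0.2475]
ee_rot: [0.001, 0.994, 0.111, -0.002]
contact_force: [-0.2, -0.2, -0.3]
width: 0.0515
gripper_force: 0.0
```

```bash
python3 - <<'E'
from h import *
s=get_state();d=wcam(s,cam('wrist'));print(s['clock'],s['position'],s['ee_rot'],np.linalg.norm(s['qd']))
cv2.imwrite('pics/w13.png',d['pixels'])
print('axis z .0345');blobs(d,close=9,mn=200,z=.0345); print('top z .043');blobs(d,close=9,mn=200,z=.043);print('padlock top .031');blobs(d,close=3,mn=500,z=.031); print('dark');tray(d)
# pixel edges along slot line of half cylinder (tray axis), brightness/hue profile
u=np.array([.9750,.2215]);v=np.array([-.2215,.975])
hsv=cv2.cvtColor(d['pixels'],cv2.COLOR_BGR2HSV)
for n,c in dict(long=(.4918,.3093),short=(.5051,.2508),wide=(.5183,.1922),mid=(.5316,.1337)).items():
    for off in (0,.0095,-.0095):
        r=''
        for t in np.arange(-64,65,2):
            p=np.array(c)+u*t/1000+v*off; x,y=np.round(proj(d,[*p,.022])).astype(int)
            if not(0<=x<512 and 0<=y<384): r+='?';continue
            h,sa,va=hsv[y,x]; r+='B' if sa>90 and va>90 and 10<h<35 else '#' if va<75 else '.'
        print(n.ljust(6),off,r)
E
```

```text
24.9 [0.41513486 0.22448632 0.24748358] [ 5.37873918e-04  9.93788180e-01  1.11274368e-01 -1.66729912e-03] 0.00565965570992275
axis z .0345
[198.  80.] 1555 xy [491.4 309.4] size [ 18.3 104.2] ang 12.9
[362.  81.] 1344 xy [531.3 137.6] size [27.  72.6] ang 13.0
[253.  93.] 515 xy [494.8 248.8] size [17.8 31.3] ang 12.8
[307.  98.] 1349 xy [502.8 189.8] size [35.8 43.7] ang -77.2
[ 37. 237.] 2167 xy [259.5 476. ] size [ 63.  105.2] ang -82.4
top z .043
[198.  80.] 1555 xy [491.4 307.7] size [ 17.9 101.7] ang 12.9
[362.  81.] 1344 xy [530.4 140.1] size [26.4 70.8] ang 13.0
[253.  93.] 515 xy [494.8 248.6] size [17.4 30.5] ang 12.8
[307.  98.] 1349 xy [502.6 191. ] size [34.9 42.7] ang -77.2
[ 37. 237.] 2167 xy [265.  470.4] size [ 61.5 102.7] ang -82.4
padlock top .031
[196.  54.] 823 xy [519.3 316.4] size [18.2 48. ] ang 12.7
[362.  81.] 1318 xy [532.3 133.9] size [21.8 73.3] ang 13.0
[253.  93.] 515 xy [494.9 248.9] size [18.  31.6] ang 12.8
[307.  98.] 1344 xy [503.  189.3] size [36.2 44.1] ang -77.2
[200. 110.] 716 xy [463.4 303.6] size [18.5 47.9] ang 12.9
[ 53. 238.] 840 xy [264.1
[... 662 characters left out ...]
0 ..................#BBBBBBBBBBBBBBBBB.....BB####..................
short  0.0095 ..................##...#...........######B.####..................
short  -0.0095 ..................#############################..................
wide   0 .............##.BBBBBBBBBBBBBBBBBB###########....###.............
wide   0.0095 .............##.BBBBBBBBBBBBBBBBBB########......####.............
wide   -0.0095 .............##.BBBBBBBBBBBBBBBBBB####.###......####.............
mid    0 ............##BBBBBBBBBBBBBBBBBBBBBBBBBBBBBBBBBBBBBB##...........
mid    0.0095 ............##########################################...........
mid    -0.0095 ............#.BBBBBBBBBBBBBBBBB.....BBBBBBBBBBBBBBBB.............
```

All four parts measure inside their pockets: half cylinder brass from -26 to +6 mm in a ±28 mm slot, padlock body from -32 to +4 mm in a ±39 mm pocket. Sizes match parts lying upright and flat, and the gripper is clear. I'm handing in.

```bash
python3 -c "
from rig import sign_off; print(sign_off())"
```

```text
the job is handed in; nothing more can be done
None
```

I packed the long, middle and half cylinders and the short-shackle padlock into their pockets in the order asked, and handed the job in at about 25 s; the final wrist-camera measurements put all four seated, and I never moved or touched the thumb-turn cylinder or the long-shackle padlock.

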